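# Lift the swing pail off its knock stand

## Robot

A 6-joint arm with a two-finger parallel gripper is mounted at the origin on the work surface. World frame = base frame: x ahead of the robot, y to its left, z up, the work surface at z = 0. Lengths are in m, angles in rad, forces in N, time in s.
With the tool pointing down it reaches from about 0.25 to 0.85 m from the base axis. Payload 12.5 kg.
Tool frame: the origin (TCP) lies on the mounting face of the last link; the fingertips stand 186 mm ahead of it and the grasp point (between the pads) lies 167 mm ahead of it; z points along the fingers, y is the line along which they close (so a half turn about z gives the same grasp; the last joint's range is limited). The gripper opens to 93 mm and grips with 3 to 60 N. Pads are 15 mm wide; open, the fingers measure 128 mm over their backs; the gripper's body (75 mm by 188 mm) begins 65 mm behind the grasp point.
Start: joints at [-1.272, 0.351, 1.652, -0, 1.139, -0.085], TCP at [0.206, -0.51, 0.405] pointing down, gripper open.
Joint ranges: [-2.75, 2.75], [-0.79, 2.1], [0.01, 2.65], [-1.57, 4.71], [0.07, 3.14], [-2.87, 2.87]. Speed limits (rad/s): [2.22, 2.22, 2.79, 3.14, 3.14, 3.14].

## Interface

Orientations are given as a unit quaternion [w, x, y, z].
In Python, from bench import monitor, cams, env, models gives the robot as it stands. The module is installed in compiled form; this text tells all that it offers.
- The arm moves only by the tool arm_command, never from a script. Its argument "commands" is one flat list of numbers, 7 for each row, row after row: the shift along the tool's x, y, z in cm, then the turn, a rotation vector about the tool's x, y, z in degrees, then the closure, from 0 (fully open) to 1 (shut). A call has 1 to 20 rows; each row shifts and turns the commanded pose from where the row before left it, along the tool's axes as they then stand; what a row does not reach is not made up. A row lasts 1/10 s, in which the tool goes at most 50 mm and 8.59 degrees, less where a joint would pass 70% of its speed; a pose out of reach is approached as far as the arm can. A call with a gripper value outside its range is refused whole. The fingers move at their own pace and stop on an object; "force" is the grip in N (left out, the last holds). Time passes only in rows, so rows that do not move let the fingers close. It gives the time, the measured TCP pose, the force, the opening and the grip force at its end, in the units of the state.
- monitor.get_obs(): the state, without advancing time (a new reading comes with each control period).
- cams.snapshot(name): name is "scene" or "top" or "wrist"; returns a dict with "frame" (384x512x3 uint8, red, green, blue), "vertical_fov" (degrees; the focal length in pixels is half the picture's height over the tangent of half this angle, whatever the lens; pixels are square), "cx", "cy" (the principal point, pixels), "rvec" (rotation vector, rad) and "tvec" (3), from world to camera coordinates, as OpenCV has them. Camera axes: x right, y down, z forward; pixel columns grow to the right and rows downward; lengths in m; the calibration is good to about 2 mm. A picture is of the moment at which its call begins. There is no depth.
- env.hand_in(): hands the job in; it is judged then, once.
Trained networks look in the newest picture that a camera, given by its name, has taken for a name from the list of things; names that differ only in an ending like _2 or _b are one class to them, and where a whole thing is asked for, a point or a joint stands for the part that bears it (a point fixed in the world has none). Each returns a list of dicts, best first, with "confidence" (0 to 1); they miss things now and then, are a little off and sometimes report something else, mostly with a low value. They report only what shows in the picture. A call takes as long as a camera call.
- models.outline_of(target, camera): "mask" (384x512 bool, what is visible of it) and "pixel" ([column, row] in pixels, amid what is visible of it).
The state is a dict: "clock": time; "joint_positions": joint angles; "qvel": joint speeds; "effort": joint torques, N m; "tool_pos": TCP position; "tool_rot": TCP orientation; "ft_force": force on the tool from outside, world axes, zero at the start; "torque": the same for the moment, N m; "finger_gap": opening from 0.0 (shut) to 1.0 (fully open); "finger_force": force on a finger pad.
Only numpy, scipy, OpenCV 4.12 (cv2) and the standard library are available. Lean on these libraries where they do the work, as an engineer would, in place of code of your own. Each camera call takes 0.05 s, during which the arm holds its last target. There are 200 camera calls.

## Task

Take the steel knock pail off its stand and set it down gently, upright, on the free half of the draining board, with its pouring lip facing straight out over the board's open side, where the catch trough is. The flatted trunnions pass up out of the slots only when the pail is swung into line with them, and the slots may lean a little either way, so feel for the angle at which it lifts freely, draw it out along the slots and never wrench it against the stand. Leave the milk jug on the board and all the other things on the counter as they are.

Things in the scene. Friction and masses are not known exactly. Their poses are not given: they have to be found in the camera images.
- pail: Knock pail, brushed steel, round, loose, 0.4-0.65 kg, 125 mm tall; outside diameter 92 mm at the foot, 112 at the rim; wall 3 mm. Origin: centre of its underside; z up its axis to the mouth, x to the pouring lip, y along the trunnions. At the start it hangs in the stand, mouth leaning 30-38 degrees to the stand's front (-x), by its own weight against the rest bar. It swings freely, falling back.
- pail_bar (a point): Middle of the rubber-sleeved round bar across the pail's mouth, the part to hold: 22 mm thick, 120 mm long along the pail's y, carried by two flat side straps (24 mm wide, outer faces at y = +-66 mm). Centre at x 6, z 160 mm in the pail: 35 mm above the rim, 110 mm from the trunnion axis. Pinched across the pail's x lightly (15 N) it can still turn in the fingers; at 40 N hardly.
- pail_trunnions (a point): Middle of the pail's trunnion axis, at x 6, z 50 mm in the pail. The two brass trunnions reach from y = +-66 to +-80 mm; each is flatted: 8 mm thick in the pail's x, 26 mm long in its z, with round ends. Axes as the pail's.
- pail_lip (a point): Tip of the pouring lip, an aluminium tongue 34 mm wide on the rim, at x 76, z 133 mm in the pail.
- stand: Knock stand, steel, fixed. Origin: on the counter under the trunnion axis, midway between the posts; x points to its back, y along the axis. Base 170 x 200 x 8 mm; fixed side posts 60 mm wide, 120 mm high, at y = +-84 to +-91 mm. Between them a dark yoke, clamped by the user at a rake of up to 20 degrees to front or back (it does not move), bears the trunnions in plates at y = +-70 to +-78 mm.
- stand_pivot (a point): Centre of the stand's trunnion axis, 105 mm up. In each yoke plate: a rounded seat 27 mm across round this axis, then a slot 10 mm wide along the yoke's rake, open 36 mm from the axis. The trunnions sit 0 to 6 mm off centre and turn in the seats, but pass the slots only with the pail's axis within about 6 degrees of the rake; else they catch after 1-25 mm of lift. Clear after 51 mm.
- rest_bar (a point): Middle of the rubber rest bar, 11 mm thick, across the back of the stand (x 60, z 90 mm there), against which the pail's back wall leans at the start.
- drainer: Draining board, aluminium, fixed: ribbed flat board 200 mm (x) by 340 mm (y), its top 40 mm above the counter, with a 16 mm high rim on three sides. The +x side is open and drains into a black trough (60 mm wide, 30 mm high) along it. Origin: on the counter under the board's middle; +x points to the open side. The milk jug stands on the +y half; the half y < 0 is free.
- free_spot (a point): Middle of the room left for the pail, on top of the draining board, at x 0, y -65, z 40 mm in it. Axes as the board's.
- milk_jug: Steel milk jug on the board, not to be disturbed: 84 mm wide at the foot, 100 mm tall, handle reaching 70 mm from its axis. Origin: centre of its underside.
- portafilter: Portafilter, not to be disturbed: head 68 mm across and 42 mm high, black handle to its +y, 177 mm long from the head's centre. Origin: under the head's centre.
- tamper: Tamper, dark wood, not to be disturbed: 58 mm across, 92 mm tall. Origin: centre of its underside.
- bean_jar: Amber glass bean jar, 90 mm across, 150 mm tall, not to be disturbed. Origin: centre of its underside.
- syrup: Amber glass syrup bottle, 68 mm across, 200 mm tall, not to be disturbed. Origin: centre of its underside.

How it is judged:
On the way:
1. the pail is lifted clear of the stand's slots (z of pail_bar in the frame of stand above 0.255 m and contact force between pail and stand below 0.5 N), for 0.1 s.
At the end, for the whole second after the job is handed in: The pail stands released and still on the board's free (-y) half, its foot flat on the board (centre within 55 mm of the midline in x, y from -125 to 5 mm), upright within 3 degrees, lip to the open side within 14 degrees; the milk jug stands within 20 mm of where it was (z of pail in the frame of drainer between 0.035 and 0.044 m and x of pail in the frame of drainer between -0.055 and 0.055 m and y of pail in the frame of drainer between -0.125 and 0.005 m and angle between each of pail, milk_jug's own z axis and vertical below 0.06 rad and angle between the x axis of pail and the x axis of drainer, either way round below 0.25 rad and x of pail_lip in the frame of drainer above 0 m and linear speed of pail below 0.02 m/s and distance of milk_jug from where it was at the start of the episode below 0.02 m); the robot touches nothing.
It fails at once if the pail is wrenched against the stand (over 60 N once it is swung up off its rest, over 120 N before) ((contact force between pail and stand above 60 N and angle between pail's own z axis and vertical below 0.45 rad) or contact force between pail and stand above 120 N).
It fails at once if the pail is dropped or banged down on the draining board (over 60 N, or let go and falling faster than 0.4 m/s) (contact force between pail and drainer above 60 N or (linear speed of pail above 0.4 m/s and contact force between pail and the fingers below 0.5 N and z of pail in the frame of drainer below 0.12 m and x of pail in the frame of drainer between -0.12 and 0.18 m and y of pail in the frame of drainer between -0.2 and 0.2 m)).
It fails at once if the milk jug is pushed or tipped (distance of milk_jug from where it was at the start of the episode above 0.02 m or angle between milk_jug's own z axis and vertical above 0.3 rad).
It fails at once if another thing on the counter is pushed or tipped (distance of any of portafilter, tamper, bean_jar, syrup from where it was at the start of the episode above 0.025 m).
It also fails if it takes over 72 s, if anything falls off the work surface, if the arm or the gripper's body presses on something with over 40 N, if the wrist force passes 120 N, or if a joint passes its speed limit or range.

## Working session

There is one attempt and no reset: what is moved stays moved. The work goes in short steps, Python scripts to look and compute and a tool call to move; the robot and the scene stay as the last step left them, time stands still between calls to the robot, and variables do not carry over. Pictures are saved under pics/ and viewed, at most 10 in all, crops included, and the job is handed in when it is done.

Besides the shell and the picture viewer there is one more tool, called after "Call:" by a JSON object that holds its "api" and its "payload", one argument or row to a line. arm_command: Moves the arm, as the interface text tells. Its arguments: {"type":"object","properties":{"commands":{"type":"array","items":{"type":"number"}},"force":{"type":"number"}},"required":["commands"]}

```bash
mkdir -p pics; cat > h.py <<'E'
import numpy as np, cv2, json
from bench import monitor, cams, env, models
def snap(n):
    s=cams.snapshot(n); return s
def K(s):
    h,w=s["frame"].shape[:2]; f=h/2/np.tan(np.radians(s["vertical_fov"])/2)
    return np.array([[f,0,s["cx"]],[0,f,s["cy"]],[0,0,1]])
def proj(s,P):
    return cv2.projectPoints(np.atleast_2d(P).astype(float),np.array(s["rvec"],float),np.array(s["tvec"],float),K(s),None)[0][:,0]
def ray(s,px):
    R=cv2.Rodrigues(np.array(s["rvec"],float))[0]; t=np.array(s["tvec"],float).ravel()
    return -R.T@t, R.T@np.linalg.inv(K(s))@np.array([px[0],px[1],1.])
def atz(s,px,z):
    o,d=ray(s,px); return o+d*(z-o[2])/d[2]
def tri(s1,p1,s2,p2):
    o1,d1=ray(s1,p1);o2,d2=ray(s2,p2)
    A=np.stack([d1,-d2],1); x=np.linalg.lstsq(A,o2-o1,rcond=None)[0]
    a=o1+d1*x[0]; b=o2+d2*x[1]; return (a+b)/2,np.linalg.norm(a-b)
E
python3 - <<'E'
from h import *
np.set_printoptions(precision=4,suppress=True)
ims=[]
S={}
for n in ("scene","top"):
    s=snap(n);S[n]=s
    cv2.imwrite(f"pics/{n}0.png",s["frame"][:,:,::-1])
    print(n,s["vertical_fov"],s["cx"],s["cy"],ray(s,[s["cx"],s["cy"]]))
    for t in ["pail","pail_bar","pail_trunnions","pail_lip","stand","stand_pivot","rest_bar","drainer","milk_jug","portafilter","tamper","bean_jar","syrup"]:
        r=models.outline_of(t,n)
        print(t,[(round(d["confidence"],2),np.round(d["pixel"],1).tolist(),int(d["mask"].sum())) for d in r[:2]])
o=monitor.get_obs();print({k:np.round(v,4) for k,v in o.items()})
E
```

```text
scene 51.82362751018309 252.88325655655038 190.44588116534405 (array([1.1916, 0.7475, 1.2522]), array([-0.452 , -0.5089, -0.7326]))
pail [(0.98, [286.5, 227.1], 1550)]
pail_bar [(0.81, [286.0, 229.0], 1577)]
pail_trunnions [(0.61, [285.2, 231.1], 1443)]
pail_lip [(0.74, [354.1, 305.5], 1195), (0.72, [289.1, 231.1], 1575)]
stand [(0.8, [276.9, 257.0], 1784)]
stand_pivot [(0.59, [274.4, 257.0], 1846)]
rest_bar [(0.92, [275.8, 260.5], 1831)]
drainer [(0.79, [214.0, 185.3], 3488)]
milk_jug [(0.71, [235.4, 195.4], 636)]
portafilter []
tamper [(0.48, [371.7, 287.0], 274)]
bean_jar [(0.73, [351.9, 303.7], 1138), (0.62, [276.1, 257.9], 1711)]
syrup [(0.57, [179.4, 146.7], 486)]
top 47.63325383636454 255.6066333290836 183.5672047607035 (array([ 0.3724, -0.0013,  1.554 ]), array([ 0.1105,  0.0044, -0.9939]))
pail []
pail_bar [(0.91, [198.7, 180.4], 1504), (0.52, [412.1, 231.1], 632)]
pail_trunnions [(0.63, [199.0, 182.6], 1539)]
pail_lip [(0.93, [198.0, 182.9], 1546)]
stand [(0.69, [218.8, 169.2], 1217), (0.67, [402.7, 180.0], 569)]
stand_pivot [(0.81, [217.4, 165.0], 1256)]
rest_bar [(0.81, [217.9, 163.9], 1223), (0.32, [411.5, 230.3], 639)]
drainer [(0.56, [327.6, 186.8], 6765)]
milk_jug [(0.79, [291.4, 184.4], 543)]
portafilter [(0.88, [411.6, 229.3], 685)]
tamper [(0.78, [107.9, 210.9], 241)]
bean_jar [(0.71, [105.1, 171.0], 856)]
syrup [(0.59, [402.9, 182.0], 548)]
{'clock': np.float64(1.4), 'joint_positions': array([-1.2715,  0.3507,  1.6518,  0.    ,  1.1391, -0.0846]), 'qvel': array([ 0.0009, -0.0005,  0.0001,  0.0001,  0.0001,  0.0013]), 'effort': array([  0.0003, -49.7242, -28.5484,   0.07  ,   0.022 ,  -0.    ]), 'tool_pos': array([ 0.206 , -0.5099,  0.4047]), 'tool_rot': array([-0.    ,  0.9816,  0.1908, -0.    ]), 'ft_force': array([ 0.2443, -0.1098, -0.26  ]), 'torque': array([0.0201, 0.0707, 0.0113]), 'finger_force': np.float64(0.0), 'finger_gap': np.float64(1.0005)}
```

View pics/scene0.png

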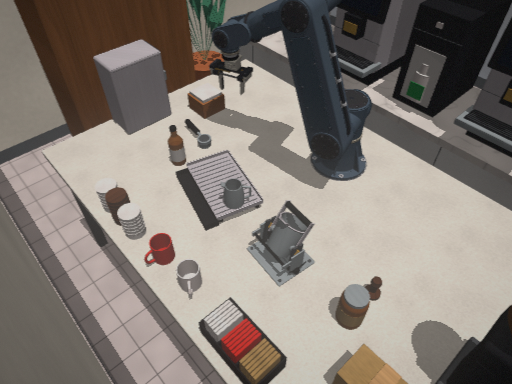

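View pics/top0.png

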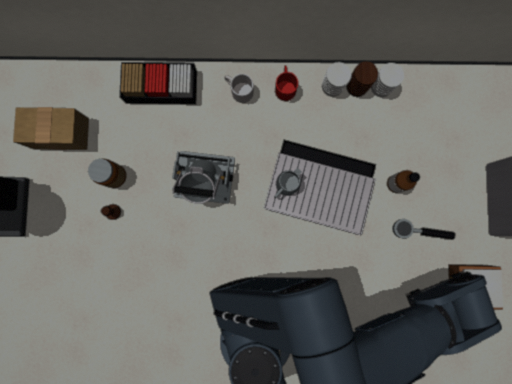

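The scene picture shows the pail in its stand at about (285,235), and the board with the jug at (220,187). In the top view the stand is at (205,177) with the mouth leaning towards the robot. The board is at (320,187), with its trough on the far side and its free half to the right. Next I'll enlarge both.

```bash
python3 - <<'E'
import cv2,numpy as np
t=cv2.imread("pics/top0.png");s=cv2.imread("pics/scene0.png")
a=cv2.resize(t[135:215,160:250],None,fx=6,fy=6,interpolation=cv2.INTER_CUBIC)
b=cv2.resize(s[190:290,235:325],None,fx=6,fy=6,interpolation=cv2.INTER_CUBIC)
cv2.imwrite("pics/ca.png",cv2.convertScaleAbs(a,alpha=1.6)); cv2.imwrite("pics/cb.png",cv2.convertScaleAbs(b,alpha=1.3))
c=cv2.resize(t[130:245,250:395],None,fx=5,fy=5,interpolation=cv2.INTER_CUBIC)
cv2.imwrite("pics/cc.png",cv2.convertScaleAbs(c,alpha=1.4))
E
```

```text
(no output)
```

View pics/ca.png

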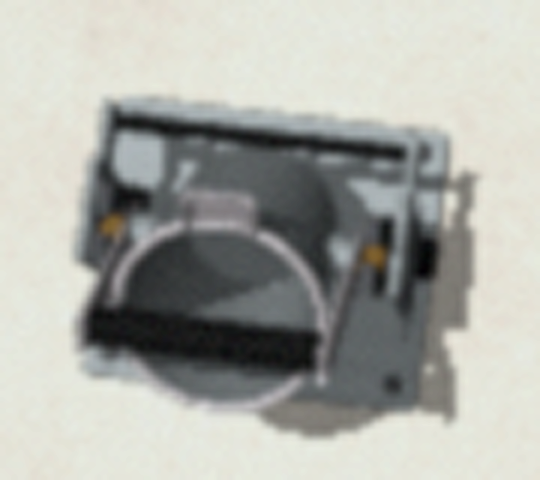

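View pics/cb.png

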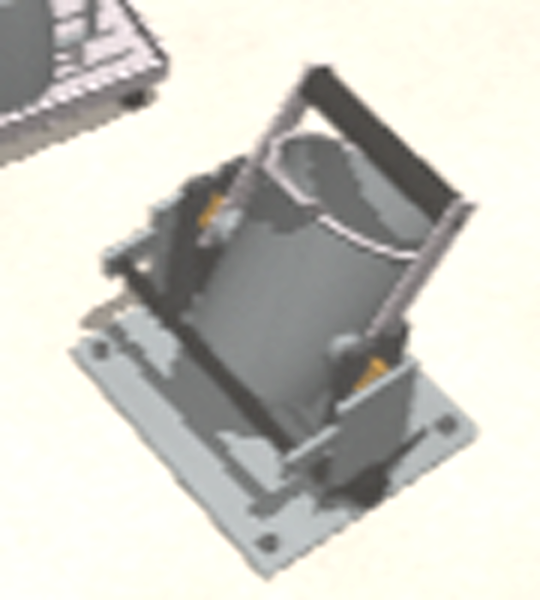

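View pics/cc.png

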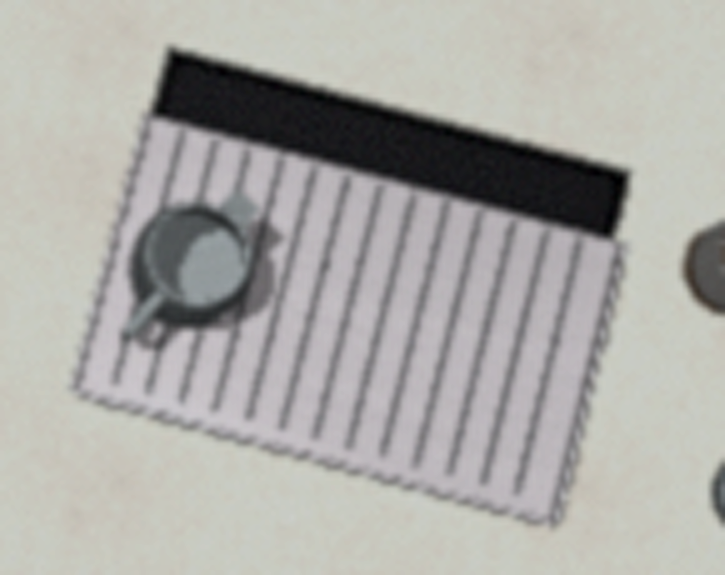

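Crop ca shows the bar from (88,325) to (318,350), the lip at the back at (220,208), and brass trunnions at (113,225) and (375,255). Crop cb shows the bar from (318,75) to (462,208) and base corners at (72,348), (270,578) and (478,432). Crop cc shows the board's open edge from (150,115) to (618,238) and the free right half.

```bash
cat > fit.py <<'E'
from h import *
from scipy.optimize import least_squares
np.set_printoptions(precision=4,suppress=True)
T=snap("top");S=snap("scene")
ca=lambda u,v:np.array([160+(u+.5)/6-.5,135+(v+.5)/6-.5])
cb=lambda u,v:np.array([235+(u+.5)/6-.5,190+(v+.5)/6-.5])
cc=lambda u,v:np.array([250+(u+.5)/5-.5,130+(v+.5)/5-.5])
b1,e1=tri(T,ca(92,325),S,cb(320,80));b2,e2=tri(T,ca(316,350),S,cb(460,208))
print("bar",b1,e1,b2,e2,(b1+b2)/2,np.linalg.norm(b1-b2))
def Rz(a):c,s=np.cos(a),np.sin(a);return np.array([[c,-s,0],[s,c,0],[0,0,1]])
def Ry(a):c,s=np.cos(a),np.sin(a);return np.array([[c,0,s],[0,1,0],[-s,0,c]])
# stand: corners; left in top view = +y
obs=[(S,cb(72,348),(.085,.1,.008)),(S,cb(270,578),(.085,-.1,.008)),(S,cb(478,432),(-.085,-.1,.008)),
 (T,ca(80,372),(-.085,.1,.008)),(T,ca(415,407),(-.085,-.1,.008)),(T,ca(448,132),(.085,-.1,.008))]
# scene camera is on the +x,+y side: check correspondences by trying permutations via residual
f=lambda p,o:np.concatenate([proj(c,Rz(p[2])@np.array(P)+[p[0],p[1],0])[0]-q for c,q,P in o])
best=None
for k in ([(.085,.1),(.085,-.1),(-.085,-.1)],[(.085,-.1),(.085,.1),(-.085,.1)],[(-.085,.1),(.085,.1),(.085,-.1)],[(.085,-.1),(.085,.1),(-.085,.1)]):
    o=[(S,obs[i][1],k[i]+(.008,)) for i in range(3)]+obs[3:]
    r=least_squares(f,[.4,.15,-.1],args=(o,),loss='soft_l1')
    if best is None or r.cost<best[0].cost: best=(r,k,o)
r,k,o=best;print("stand",r.x,k,r.cost);print(f(r.x,o).reshape(-1,2))
p=r.x
def g(q):
    R=Rz(p[2])@Ry(q[0]); tr=Rz(p[2])@np.array([q[1],0,.105+q[2]])+[p[0],p[1],0]
    w=lambda P:tr+R@(np.array(P)-[.006,0,.05])
    return w
def h(q):
    w=g(q);e=[]
    for c,px,P in [(T,ca(92,325),(.006,.06,.16)),(T,ca(316,350),(.006,-.06,.16)),(S,cb(320,80),(.006,-.06,.16)),(S,cb(460,208),(.006,.06,.16)),(T,ca(220,195),(.076,0,.133))]:
        e.append(proj(c,w(P))[0]-px)
    return np.concatenate(e+[100*q[1:]])
rr=least_squares(h,[-.6,0,0]);print("pail tilt deg",np.degrees(rr.x[0]),rr.x,h(rr.x)[:10].reshape(-1,2));w=g(rr.x)
print("bar",w((.006,0,.16)),"trun",w((.006,0,.05)),"lip",w((.076,0,.133)))
o=[(T,cc(150,115),(.1,.17,.04)),(T,cc(618,238),(.1,-.17,.04)),(T,cc(78,393),(-.1,.17,.05)),(T,cc(555,525),(-.1,-.17,.05)),(T,cc(170,48),(.16,.17,.03)),(T,cc(628,172),(.16,-.17,.03))]
d=least_squares(f,[.4,-.15,-.2],args=(o,),loss='soft_l1');q=d.x
print("board",q,f(q,o).reshape(-1,2));print("free",Rz(q[2])@[0,-.065,.04]+[q[0],q[1],0])
E
python3 fit.py
```

```text
bar [0.5198 0.2157 0.2838] 0.07054237605861807 [0.4712 0.1865 0.1123] 0.09392319495797476 [0.4955 0.2011 0.1981] 0.1806880838590333
stand [ 0.5671  0.1929 -0.0945] [(0.085, -0.1), (0.085, 0.1), (-0.085, 0.1)] 1.5785536747585538
[[-1.1561  0.1594]
 [-0.9567 -0.0781]
 [ 0.3425 -0.3462]
 [-0.2059  0.4767]
 [-0.3316  0.6776]
 [-0.4157 -0.3572]]
pail tilt deg -35.39880569981539 [-0.6178 -0.0073  0.0027] [[-0.5979  0.4474]
 [ 0.0616  0.3856]
 [-0.9601 -0.1308]
 [-1.5127  0.0969]
 [-0.9235  0.4623]]
bar [0.4964 0.1996 0.1974] trun [0.5598 0.1936 0.1077] lip [0.5688 0.1927 0.2159]
board [ 0.5085 -0.217  -0.2508] [[-0.2034  1.1848]
 [ 0.0329  1.5421]
 [-0.4347  0.1569]
 [-0.1476 -0.3722]
 [-0.0493 -0.9358]
 [ 1.2234 -1.1509]]
free [ 0.4923 -0.2799  0.04  ]
```

```bash
cat > plan.py <<'E'
from h import *
from scipy.spatial.transform import Rotation as Ro, Slerp
from fit_c import *
def cur():
    o=monitor.get_obs(); q=np.array(o["tool_rot"]); return np.array(o["tool_pos"]),Ro.from_quat(q[[1,2,3,0]])
def Rt(yaw,tilt): # tool aligned with pail axis; tilt>0 = mouth leaning to -x
    return Ro.from_euler('z',yaw)*Ro.from_euler('y',-tilt)*Ro.from_matrix(np.array([[0,1,0],[1,0,0],[0,0,-1.]]))
def rows(way,close,start=None,dp=2,dr=1):
    p,R=start or cur(); out=[]
    for (p1,R1,n) in way:
        p0,R0=p,R; sl=Slerp([0,1],Ro.concatenate([R0,R1]))
        for i in range(1,n+1):
            tp=p0+(p1-p0)*i/n; tR=sl(i/n)
            s=np.round(R.inv().apply(tp-p)*100,dp); v=np.round(np.degrees((R.inv()*tR).as_rotvec()),dr)
            p=p+R.apply(s/100); R=R*Ro.from_rotvec(np.radians(v)); out.append([*s,*v,close])
    a=np.array(out)+0.
    print(len(a),"max",np.linalg.norm(a[:,:3],axis=1).max(),np.linalg.norm(a[:,3:6],axis=1).max())
    print(",".join("%g"%x for x in a.ravel()));return p,R
def grasp(bar,R,back=0): return np.array(bar)-R.apply([0,0,.167+back])
E
cat > fit_c.py <<'E'
import numpy as np
BAR=np.array([.4964,.1996,.1974]);YAW=-.0945;TILT=.6178;TR=np.array([.5598,.1936,.1077]);BY=-.2508;FREE=np.array([.4923,-.2799,.04])
E
python3 - <<'E'
from plan import *
R=Rt(YAW,TILT);e=grasp(BAR,R,.08)
print(e,R.as_matrix())
rows([(np.array([.36,-.12,.48]),Slerp([0,1],Ro.concatenate([cur()[1],R]))(.5),10),(e,R,10)],0,dp=1)
E
```

```text
[0.35396529 0.21310029 0.39874323] [[ 9.43594114e-02  8.11517703e-01  5.76658754e-01]
 [ 9.95538197e-01 -7.69175236e-02 -5.46570496e-02]
 [ 5.55111512e-17  5.79243223e-01 -8.15154763e-01]]
20 max 4.346262762420146 3.629049462324811
2.9,-3,-0.8,-1.6,1,-3,0,3,-2.9,-0.7,-1.6,0.9,-3.1,0,3.3,-2.7,-0.8,-1.6,1,-3,0,3.3,-2.4,-0.9,-1.6,1,-3,0,3.5,-2.3,-0.8,-1.5,0.9,-3,0,3.7,-2.1,-0.8,-1.6,1,-3.1,0,3.7,-1.8,-0.9,-1.6,1,-3,0,3.9,-1.6,-0.8,-1.6,0.9,-3,0,3.9,-1.4,-0.7,-1.6,1,-3,0,4.1,-1.2,-0.8,-1.6,1,-3.1,0,2.6,-2.3,0.4,-1.6,1,-3,0,2.6,-2.1,0.3,-1.6,0.9,-3,0,2.8,-2,0.4,-1.6,1,-3.1,0,2.8,-1.8,0.3,-1.5,0.9,-3,0,3,-1.7,0.3,-1.6,1,-3,0,3,-1.6,0.4,-1.6,1,-3,0,3.1,-1.4,0.3,-1.6,0.9,-3.1,0,3.2,-1.3,0.4,-1.6,1,-3,0,3.2,-1.1,0.4,-1.6,0.9,-3,0,3.3,-0.9,0.4,-1.6,1,-3,0
```

Call:
{"api": "arm_command", "payload": {
  "commands": [2.9,-3,-0.8,-1.6,1,-3,0,3,-2.9,-0.7,-1.6,0.9,-3.1,0,3.3,-2.7,-0.8,-1.6,1,-3,0,3.3,-2.4,-0.9,-1.6,1,-3,0,3.5,-2.3,-0.8,-1.5,0.9,-3,0,3.7,-2.1,-0.8,-1.6,1,-3.1,0,3.7,-1.8,-0.9,-1.6,1,-3,0,3.9,-1.6,-0.8,-1.6,0.9,-3,0,3.9,-1.4,-0.7,-1.6,1,-3,0,4.1,-1.2,-0.8,-1.6,1,-3.1,0,2.6,-2.3,0.4,-1.6,1,-3,0,2.6,-2.1,0.3,-1.6,0.9,-3,0,2.8,-2,0.4,-1.6,1,-3.1,0,2.8,-1.8,0.3,-1.5,0.9,-3,0,3,-1.7,0.3,-1.6,1,-3,0,3,-1.6,0.4,-1.6,1,-3,0,3.1,-1.4,0.3,-1.6,0.9,-3.1,0,3.2,-1.3,0.4,-1.6,1,-3,0,3.2,-1.1,0.4,-1.6,0.9,-3,0,3.3,-0.9,0.4,-1.6,1,-3,0]
}}

```text
clock: 3.5
tool_pos: [0.3538, 0.2148, 0.3985]
tool_rot: [0.226, 0.704, 0.642, 0.206]
ft_force: [0.8, -1.1, 0.9]
finger_gap: 1.003
finger_force: 0.0
```

```bash
python3 - <<'E'
from plan import *
np.set_printoptions(precision=4,suppress=True)
R=Rt(YAW,TILT);p,Rc=cur();print(p,grasp(BAR,R,.08),np.degrees((Rc.inv()*R).as_rotvec()),monitor.get_obs()["joint_positions"])
s=snap("wrist");w=s["frame"][:,:,::-1].copy()
ends=[BAR+Ro.from_euler('z',YAW).apply([0,y,0]) for y in(.06,-.06)]
px=proj(s,np.array(ends+[BAR]));print(px)
for x,y in px: cv2.circle(w,(int(x),int(y)),3,(0,0,255),1)
cv2.imwrite("pics/w1.png",w)
for t in("pail_bar",):
    r=models.outline_of(t,"wrist");print([(d["confidence"],d["pixel"]) for d in r])
rows([(grasp(BAR,R),R,5)],0,dp=1)
E
```

```text
[0.3538 0.2148 0.3985] [0.354  0.2131 0.3987] [ 0.135  -0.0691  0.1122] [ 0.5057  0.0503  2.096  -0.6604  0.5627  1.0873]
[[252.5053 135.8691]
 [252.2913 272.4195]
 [252.3905 209.0878]]
[(0.84, [248.2, 197.5])]
5 max 1.6031219541881399 0.1
-0.1,0,1.6,0,0,0.1,0,0,0,1.6,0,-0.1,0,0,-0.1,0,1.6,0,0,0.1,0,0,0.1,1.6,0,0,0,0,-0.1,0,1.6,0,0,0.1,0
```

View pics/w1.png

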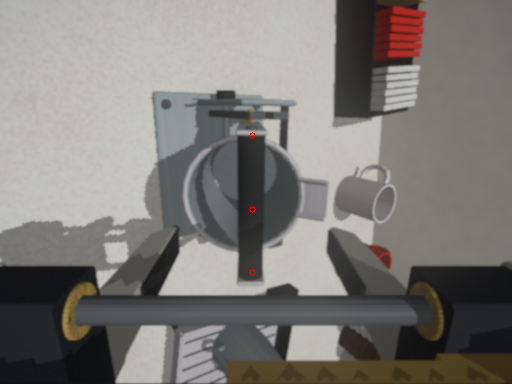

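The wrist view shows the bar running from (252,130) to (251,281), midway between the fingers, which matches the projected points. I'll move in and grip.

Call:
{"api": "arm_command", "payload": {
  "commands": [0,0,1.6,0,0,0,0,0,0,1.6,0,0,0,0,-0.1,0,1.6,0,0,0,0,0,0,1.6,0,0,0,0,0,0,1.6,0,0,0,0,0,0,0,0,0,0,0]
}}

```text
clock: 4.2
tool_pos: [0.4007, 0.2072, 0.3325]
tool_rot: [0.225, 0.705, 0.641, 0.204]
ft_force: [-0.8, -0.1, 0.5]
finger_gap: 0.999
finger_force: 0.0
```

Call:
{"api": "arm_command", "payload": {
  "commands": [0,0,0,0,0,0,0.9,0,0,0,0,0,0,0.9,0,0,0,0,0,0,0.9,0,0,0,0,0,0,0.9,0,0,0,0,0,0,0.9,0,0,0,0,0,0,0.9,0,0,0,0,0,0,0.9,0,0,0,0,0,0,0.9,0,0,0,0,0,0,0.9,0,0,0,0,0,0,0.9],
  "force": 45
}}

```text
clock: 5.2
tool_pos: [0.4002, 0.2079, 0.3335]
tool_rot: [0.225, 0.705, 0.641, 0.205]
ft_force: [-1.4, -0.0, 0.6]
finger_gap: 0.222
finger_force: 45.0
```

Call:
{"api": "arm_command", "payload": {
  "commands": [0,0.97,0.02,2,0,0,0.9,0,0.97,0.02,2,0,0,0.9,0,0.97,0.02,2,0,0,0.9,0,0.97,0.02,2,0,0,0.9,0,0,0,0,0,0,0.9]
}}

```text
clock: 5.7
tool_pos: [0.4339, 0.2047, 0.3539]
tool_rot: [0.175, 0.719, 0.653, 0.16]
ft_force: [-1.9, 1.7, 2.1]
finger_gap: 0.227
finger_force: 45.0
```

```bash
cat > st.py <<'E'
from plan import *
np.set_printoptions(precision=4,suppress=True)
p,R=cur();Z=R.apply([0,0,1]);S=Ro.from_euler('z',YAW)
z=S.inv().apply(Z);o=monitor.get_obs();b=p+.167*Z
print("lean deg",np.degrees(np.arctan2(z[0],-z[2])),"side",np.degrees(z[1]),"bar(stand)",S.inv().apply(b-[.5671,.1929,0]),"trun",S.inv().apply(b+.11*Z-[.5671,.1929,0]),"F stand",S.inv().apply(o["ft_force"]),"M",S.inv().apply(o["torque"]),o["finger_gap"],o["clock"])
E
python3 st.py
```

```text
lean deg 27.43918863657297 side -0.007292079753964842 bar(stand) [-0.0568 -0.0008  0.2057] trun [-0.0061 -0.0008  0.1081] F stand [-2.0727  1.5162  2.0924] M [0.2711 0.3055 0.1705] 0.2267359155785187 5.7
```

Call:
{"api": "arm_command", "payload": {
  "commands": [0,0.97,0.02,2,0,0,0.9,0,0.97,0.02,2,0,0,0.9,0,0.97,0.02,2,0,0,0.9,0,0.97,0.02,2,0,0,0.9,0,0.97,0.02,2,0,0,0.9,0,0.97,0.02,2,0,0,0.9,0,0.97,0.02,2,0,0,0.9,0,0,0,0,0,0,0.9]
}}

```text
clock: 6.5
tool_pos: [0.497, 0.1987, 0.377]
tool_rot: [0.087, 0.735, 0.668, 0.079]
ft_force: [-0.0, 1.4, 2.7]
finger_gap: 0.23
finger_force: 45.0
```

```bash
python3 st.py; python3 - <<'E'
from h import *
s=snap("scene");f=s["frame"][:,:,::-1];a=cv2.resize(f[205:285,240:325],None,fx=7,fy=7,interpolation=cv2.INTER_CUBIC)
cv2.imwrite("pics/c2.png",cv2.convertScaleAbs(a,alpha=1.5))
E
```

```text
lean deg 13.495483095399717 side -0.06716368995873784 bar(stand) [-0.0314 -0.0011  0.2146] trun [-0.0057 -0.0012  0.1076] F stand [-0.1495  1.4384  2.745 ] M [ 0.0539 -0.2221 -0.0564] 0.22987120301377162 6.5
```

View pics/c2.png

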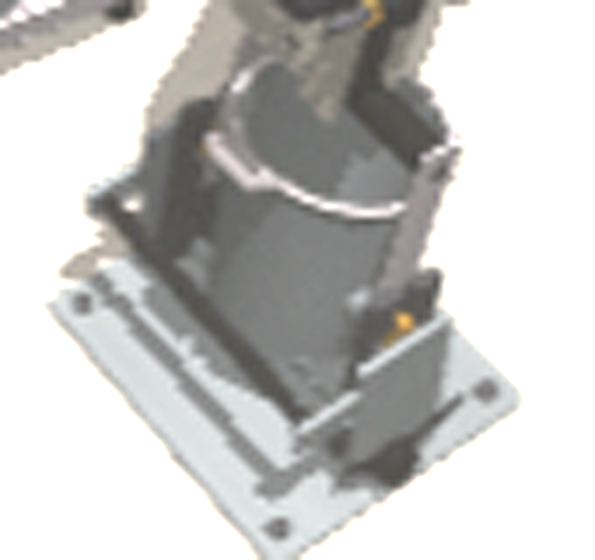

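```bash
python3 - <<'E'
from plan import *
s=snap("scene")
S=Ro.from_euler('z',YAW)
for r in(-20,-10,0,10,20):
    a=np.radians(r); u=np.array([-np.sin(a),0,np.cos(a)]);v=np.array([np.cos(a),0,np.sin(a)])
    P=[np.array([0,.078,.105])+S0 for S0 in (0*u,36e-3*u,36e-3*u-.02*v,36e-3*u+.02*v)]
    px=proj(s,S.apply(np.array(P))+[.5671,.1929,0]);print(r,np.round((px-[240,205]+.5)*7-.5).tolist())
g=proj(s,S.apply([[-.0057,.08,.1076]])+[.5671,.1929,0]);print(np.round((g-[240,205]+.5)*7-.5))
E
```

```text
-20 [[389.0, 345.0], [374.0, 319.0], [405.0, 291.0], [344.0, 346.0]]
-10 [[389.0, 345.0], [384.0, 311.0], [416.0, 286.0], [353.0, 335.0]]
0 [[389.0, 345.0], [394.0, 303.0], [426.0, 283.0], [363.0, 324.0]]
10 [[389.0, 345.0], [404.0, 298.0], [434.0, 282.0], [373.0, 314.0]]
20 [[389.0, 345.0], [413.0, 293.0], [441.0, 283.0], [385.0, 305.0]]
[[401. 339.]]
```

In crop c2 the near yoke plate's top edge runs from about (370,300) to (437,275). That suggests a rake of 10–20° to the front, so I'll feel with a gentle lift at the present 13.5° lean.

Call:
{"api": "arm_command", "payload": {
  "commands": [0,0,-0.1,0,0,0,0.9,0,0,-0.1,0,0,0,0.9,0,0,-0.1,0,0,0,0.9,0,0,-0.1,0,0,0,0.9,0,0,0,0,0,0,0.9]
}}

```text
clock: 7.1
tool_pos: [0.4946, 0.1989, 0.3779]
tool_rot: [0.085, 0.735, 0.668, 0.076]
ft_force: [8.4, 3.2, -26.8]
finger_gap: 0.224
finger_force: 45.0
```

```bash
python3 st.py
```

```text
lean deg 13.152967845375551 side -0.10651050411045306 bar(stand) [-0.0347 -0.0012  0.2153] trun [-0.0097 -0.0014  0.1082] F stand [  8.0285   3.9806 -26.8257] M [ 0.69   -0.4379  0.0677] 0.22352027861824977 7.1
```

The catch came early, and the reaction points back and down along about a 20° lean. I'll unload, swing to about 18.5° and feel again.

Call:
{"api": "arm_command", "payload": {
  "commands": [0,0,0.1,0,0,0,0.9,0,0,0.2,0,0,0,0.9,0,-0.87,0.02,-1.8,0,0,0.9,0,-0.87,0.02,-1.8,0,0,0.9,0,-0.87,0.02,-1.8,0,0,0.9,0,0,0,0,0,0,0.9]
}}

```text
clock: 7.7
tool_pos: [0.4703, 0.2012, 0.3704]
tool_rot: [0.121, 0.73, 0.664, 0.11]
ft_force: [0.5, 0.4, -4.9]
finger_gap: 0.225
finger_force: 45.0
```

```bash
python3 st.py
```

```text
lean deg 18.8081700546901 side -0.0389889242583926 bar(stand) [-0.0433 -0.001   0.2123] trun [-0.0078 -0.001   0.1082] F stand [ 0.4841  0.4378 -4.9083] M [-0.0109  0.4682  0.0113] 0.22543741063668452 7.7
```

Call:
{"api": "arm_command", "payload": {
  "commands": [0,0,-0.1,0,0,0,0.9,0,0,-0.1,0,0,0,0.9,0,0,-0.1,0,0,0,0.9,0,0,-0.1,0,0,0,0.9,0,0,0,0,0,0,0.9]
}}

```text
clock: 8.2
tool_pos: [0.4702, 0.2012, 0.3716]
tool_rot: [0.12, 0.73, 0.664, 0.108]
ft_force: [13.6, 3.8, -36.1]
finger_gap: 0.221
finger_force: 45.0
```

```bash
python3 st.py
```

```text
lean deg 18.554870251131067 side -0.08147484267340549 bar(stand) [-0.0442 -0.0012  0.2133] trun [-0.0092 -0.0013  0.109 ] F stand [ 13.1717   5.0718 -36.0671] M [ 0.9428 -0.3978  0.3375] 0.22090920420816074 8.2
```

Caught again. The reaction is more frontal than the lean, so the pail leans further than the slots. I'll unload and swing back to about 7°.

Call:
{"api": "arm_command", "payload": {
  "commands": [0,0,0.2,0,0,0,0.9,0,0,0.2,0,0,0,0.9,0,0.97,0.02,2,0,0,0.9,0,0.97,0.02,2,0,0,0.9,0,0.97,0.02,2,0,0,0.9,0,0.97,0.02,2,0,0,0.9,0,0.97,0.02,2,0,0,0.9,0,0.97,0.02,2,0,0,0.9,0,0,0,0,0,0,0.9]
}}

```text
clock: 9.1
tool_pos: [0.5289, 0.1956, 0.3841]
tool_rot: [0.044, 0.739, 0.671, 0.041]
ft_force: [-0.2, -0.4, -4.6]
finger_gap: 0.224
finger_force: 45.0
```

```bash
python3 st.py
```

```text
lean deg 6.900981025598513 side 0.027282782263132615 bar(stand) [-0.0182 -0.0008  0.2183] trun [-0.005  -0.0007  0.1091] F stand [-0.2104 -0.3779 -4.5762] M [0.0109 0.0408 0.0082] 0.22425294868536297 9.1
```

Call:
{"api": "arm_command", "payload": {
  "commands": [0,0,-0.1,0,0,0,0.9,0,0,-0.1,0,0,0,0.9,0,0,-0.1,0,0,0,0.9,0,0,-0.1,0,0,0,0.9,0,0,0,0,0,0,0.9]
}}

```text
clock: 9.6
tool_pos: [0.5273, 0.1959, 0.3878]
tool_rot: [0.044, 0.738, 0.672, 0.041]
ft_force: [1.8, -0.5, -4.3]
finger_gap: 0.228
finger_force: 45.0
```

```bash
python3 st.py
```

```text
lean deg 6.898762455797934 side 0.008918158330663483 bar(stand) [-0.0198 -0.0007  0.222 ] trun [-0.0066 -0.0007  0.1128] F stand [ 1.8073 -0.366  -4.29  ] M [-0.0019 -0.3098 -0.0226] 0.22773150921715832 9.6
```

It lifts freely here, with only a slight push of +1.8 N toward the back. I'll ease the lean by 1.5° and carry on.

Call:
{"api": "arm_command", "payload": {
  "commands": [0,0.73,0.01,1.5,0,0,0.9,0,0,-0.2,0,0,0,0.9,0,0,-0.2,0,0,0,0.9,0,0,-0.2,0,0,0,0.9,0,0,0,0,0,0,0.9]
}}

```text
clock: 10.1
tool_pos: [0.5339, 0.1953, 0.3946]
tool_rot: [0.035, 0.739, 0.672, 0.032]
ft_force: [2.1, -1.4, -3.0]
finger_gap: 0.227
finger_force: 45.0
```

```bash
python3 st.py
```

```text
lean deg 5.396407018262333 side 0.0032199323014782282 bar(stand) [-0.0176 -0.0008  0.2283] trun [-0.0072 -0.0008  0.1188] F stand [ 2.2379 -1.2227 -3.0371] M [-0.2004 -0.4143 -0.1321] 0.22665746366681502 10.1
```

Call:
{"api": "arm_command", "payload": {
  "commands": [0,0.7,-0.05,1.2,0,0,0.9,0,0.05,-0.2,0,0,0,0.9,0,0,-0.2,0,0,0,0.9,0,0,-0.2,0,0,0,0.9,0,0,-0.2,0,0,0,0.9,0,0,0,0,0,0,0.9]
}}

```text
clock: 10.7
tool_pos: [0.5408, 0.1946, 0.4036]
tool_rot: [0.027, 0.739, 0.672, 0.024]
ft_force: [0.2, 0.7, -3.4]
finger_gap: 0.224
finger_force: 45.0
```

```bash
python3 st.py
```

```text
lean deg 4.161423526961733 side 0.004021799461362811 bar(stand) [-0.0143 -0.0007  0.2371] trun [-0.0063 -0.0007  0.1273] F stand [ 0.1514  0.6686 -3.445 ] M [ 0.0108 -0.0122 -0.0129] 0.22402205709432485 10.7
```

Call:
{"api": "arm_command", "payload": {
  "commands": [0,0,-0.2,0,0,0,0.9,0,0,-0.2,0,0,0,0.9,0,0,-0.2,0,0,0,0.9,0,0,-0.2,0,0,0,0.9,0,0,-0.2,0,0,0,0.9,0,0,0,0,0,0,0.9]
}}

```text
clock: 11.3
tool_pos: [0.5401, 0.1947, 0.4136]
tool_rot: [0.027, 0.739, 0.672, 0.024]
ft_force: [-0.4, 1.6, -4.2]
finger_gap: 0.227
finger_force: 45.0
```

```bash
python3 st.py
```

```text
lean deg 4.157973917213604 side 0.005526681148898926 bar(stand) [-0.0149 -0.0008  0.247 ] trun [-0.007  -0.0008  0.1373] F stand [-0.5081  1.5158 -4.1648] M [ 0.038   0.1501 -0.0134] 0.22681964838578894 11.3
```

Call:
{"api": "arm_command", "payload": {
  "commands": [0,0,-0.2,0,0,0,0.9,0,0,-0.2,0,0,0,0.9,0,0,-0.2,0,0,0,0.9,0,0,-0.2,0,0,0,0.9,0,0,-0.2,0,0,0,0.9,0,0,0,0,0,0,0.9]
}}

```text
clock: 11.9
tool_pos: [0.5394, 0.1948, 0.4236]
tool_rot: [0.027, 0.739, 0.672, 0.024]
ft_force: [-0.7, -0.2, -4.0]
finger_gap: 0.226
finger_force: 45.0
```

Call:
{"api": "arm_command", "payload": {
  "commands": [0,0,-0.2,0,0,0,0.9,0,0,-0.2,0,0,0,0.9,0,0,-0.2,0,0,0,0.9,0,0,-0.2,0,0,0,0.9,0,0,-0.2,0,0,0,0.9,0,0,0,0,0,0,0.9]
}}

```text
clock: 12.5
tool_pos: [0.5387, 0.1948, 0.4336]
tool_rot: [0.027, 0.739, 0.672, 0.025]
ft_force: [-0.1, -0.1, -4.8]
finger_gap: 0.223
finger_force: 45.0
```

```bash
python3 st.py
```

```text
lean deg 4.171240163291557 side 0.005499588761755111 bar(stand) [-0.0163 -0.0008  0.267 ] trun [-0.0083 -0.0008  0.1573] F stand [-0.0575 -0.0823 -4.8062] M [-0.035  -0.019  -0.0442] 0.22349345694038453 12.5
```

Clear of the slots. Next I'll lift and carry it across, high over the jug.

```bash
python3 - <<'E'
from plan import *
p,R=cur();R0=Rt(YAW,0);R1=Rt(BY,0)
bar=FREE+Ro.from_euler('z',BY).apply([.006,0,.16]);t=grasp(bar,R1)
print(t)
rows([(np.array([p[0],p[1],.54]),R0,6),(np.array([t[0],t[1],.54]),R1,14)],.9,dp=1)
E
```

```text
[ 0.49811229 -0.28138907  0.367     ]
20 max 3.5057096285916205 0.7
0,0.1,-1.8,0.7,0,0,0.9,0,0.1,-1.7,0.7,0,0,0.9,0,0.1,-1.8,0.7,0,0,0.9,0,0.1,-1.8,0.7,0,0,0.9,0,0,-1.8,0.7,0,0,0.9,0,0,-1.7,0.7,0,0,0.9,-3.4,0,0,0,0,0.6,0.9,-3.4,0.1,0,0,0,0.7,0.9,-3.4,0.1,0,0,0,0.6,0.9,-3.4,0.2,0,0,0,0.7,0.9,-3.5,0.2,0,0,0,0.6,0.9,-3.4,0.2,0,0,0,0.6,0.9,-3.4,0.3,0,0,0,0.7,0.9,-3.4,0.3,0,0,0,0.6,0.9,-3.4,0.3,0,0,0,0.6,0.9,-3.4,0.4,0,0,0,0.7,0.9,-3.3,0.4,0,0,0,0.6,0.9,-3.4,0.4,0,0,0,0.7,0.9,-3.4,0.5,0,0,0,0.6,0.9,-3.4,0.6,0,0,0,0.6,0.9
```

Call:
{"api": "arm_command", "payload": {
  "commands": [0,0.1,-1.8,0.7,0,0,0.9,0,0.1,-1.7,0.7,0,0,0.9,0,0.1,-1.8,0.7,0,0,0.9,0,0.1,-1.8,0.7,0,0,0.9,0,0,-1.8,0.7,0,0,0.9,0,0,-1.7,0.7,0,0,0.9,-3.4,0,0,0,0,0.6,0.9,-3.4,0.1,0,0,0,0.7,0.9,-3.4,0.1,0,0,0,0.6,0.9,-3.4,0.2,0,0,0,0.7,0.9,-3.5,0.2,0,0,0,0.6,0.9,-3.4,0.2,0,0,0,0.6,0.9,-3.4,0.3,0,0,0,0.7,0.9,-3.4,0.3,0,0,0,0.6,0.9,-3.4,0.3,0,0,0,0.6,0.9,-3.4,0.4,0,0,0,0.7,0.9,-3.3,0.4,0,0,0,0.6,0.9,-3.4,0.4,0,0,0,0.7,0.9,-3.4,0.5,0,0,0,0.6,0.9,-3.4,0.6,0,0,0,0.6,0.9],
  "force": 50
}}

```text
clock: 14.5
tool_pos: [0.498, -0.2831, 0.5393]
tool_rot: [-0.0, 0.79, 0.613, -0.0]
ft_force: [-0.5, -0.6, -4.1]
finger_gap: 0.225
finger_force: 50.0
```

```bash
python3 - <<'E'
from plan import *
R1=Rt(BY,0);t=grasp(FREE+Ro.from_euler('z',BY).apply([.006,0,.16]),R1)
p,R=cur();print(p,np.degrees((R.inv()*R1).as_rotvec()))
rows([(t+[0,0,.05],R1,6)],.9,dp=1)
E
```

```text
[ 0.49800789 -0.28305765  0.53934729] [-0.04722807  0.01598291  0.01054369]
6 max 2.1023796041628637 0.0
0,0,2,0,0,0,0.9,0.1,0,2.1,0,0,0,0.9,0,0,2,0,0,0,0.9,0,0,2.1,0,0,0,0.9,0,0,2,0,0,0,0.9,0.1,0,2,0,0,0,0.9
```

Call:
{"api": "arm_command", "payload": {
  "commands": [0,0,2,0,0,0,0.9,0,0,2.1,0,0,0,0.9,0,0,2,0,0,0,0.9,0,0,2.1,0,0,0,0.9,0,0,2,0,0,0,0.9,0,0,2,0,0,0,0.9,0,0,0,0,0,0,0.9]
}}

```text
clock: 15.2
tool_pos: [0.4979, -0.2815, 0.4148]
tool_rot: [-0.002, 0.79, 0.613, -0.001]
ft_force: [-0.8, 0.7, -4.2]
finger_gap: 0.228
finger_force: 50.0
```

```bash
python3 - <<'E'
from plan import *
p,R=cur();Z=R.apply([0,0,1]);bar=p+.167*Z
s=snap("scene");f=s["frame"][:,:,::-1]
x0,y0,k=165,120,6
a=cv2.resize(f[y0:y0+100,x0:x0+110],None,fx=k,fy=k,interpolation=cv2.INTER_CUBIC)
a=cv2.convertScaleAbs(a,alpha=1.3)
def C(P): return [((q-[x0,y0]+.5)*k-.5).astype(int) for q in proj(s,P)]
O=bar+.16*Z; W=Ro.from_euler('z',BY)
th=np.linspace(0,2*np.pi,60)
for z,r in((.0,.046),(.125,.056)):
    P=[bar+W.apply([-.006+r*np.cos(t),r*np.sin(t),z-.16]) for t in th]
    cv2.polylines(a,[np.array(C(P))],True,(0,0,255),1)
for P in C([bar+W.apply([.07,y,-.027]) for y in(-.017,.017)]): cv2.circle(a,tuple(map(int,P)),4,(0,255,0),1)
cv2.imwrite("pics/c3.png",a);print(bar)
E
```

```text
[ 0.49710299 -0.28103328  0.24784619]
```

View pics/c3.png

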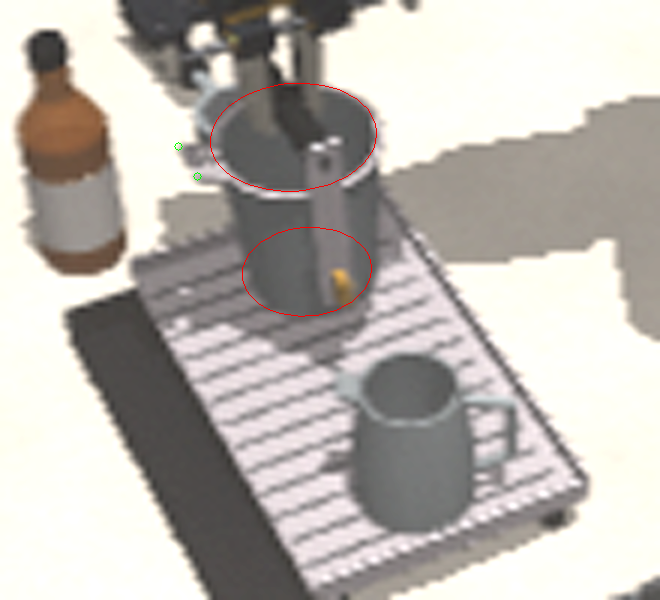

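Crop c3 shows the pail upright over the free half, with its rim and foot matching the red predictions. The lip, at about (200,165), points out over the trough. I'll lower it in steps.

Call:
{"api": "arm_command", "payload": {
  "commands": [0,0,0.8,0,0,0,0.9,0,0,0.8,0,0,0,0.9,0,0,0.8,0,0,0,0.9,0,0,0.8,0,0,0,0.9,0,0,0.6,0,0,0,0.9,0,0,0.3,0,0,0,0.9,0,0,0.1,0,0,0,0.9,0,0,0,0,0,0,0.9]
}}

```text
clock: 16.05
tool_pos: [0.4983, -0.2817, 0.3754]
tool_rot: [-0.0, 0.79, 0.613, -0.0]
ft_force: [-0.0, 0.1, -4.4]
finger_gap: 0.222
finger_force: 50.0
```

Call:
{"api": "arm_command", "payload": {
  "commands": [0,0,0.1,0,0,0,0.9,0,0,0.1,0,0,0,0.9,0,0,0.1,0,0,0,0.9,0,0,0,0,0,0,0.9]
}}

```text
clock: 16.45
tool_pos: [0.4982, -0.2817, 0.3722]
tool_rot: [-0.0, 0.79, 0.613, -0.0]
ft_force: [0.2, 0.8, -4.9]
finger_gap: 0.226
finger_force: 50.0
```

Call:
{"api": "arm_command", "payload": {
  "commands": [0,0,0.1,0,0,0,0.9,0,0,0.1,0,0,0,0.9,0,0,0.1,0,0,0,0.9,0,0,0,0,0,0,0.9]
}}

```text
clock: 16.85
tool_pos: [0.4983, -0.282, 0.371]
tool_rot: [0.001, 0.79, 0.613, -0.0]
ft_force: [-2.9, 0.8, 9.7]
finger_gap: 0.224
finger_force: 50.0
```

Contact, at about 10 N. I'll ease the grip so the foot settles flat, then open.

Call:
{"api": "arm_command", "payload": {
  "commands": [0,0,-0.1,0,0,0,0.9,0,0,0,0,0,0,0.9,0,0,0,0,0,0,0.9,0,0,0,0,0,0,0.9,0,0,0,0,0,0,0.9],
  "force": 5
}}

```text
clock: 17.35
tool_pos: [0.4982, -0.2817, 0.3707]
tool_rot: [-0.0, 0.79, 0.613, -0.0]
ft_force: [-1.9, -0.9, 6.5]
finger_gap: 0.236
finger_force: 5.0
```

Call:
{"api": "arm_command", "payload": {
  "commands": [0,0,0,0,0,0,0,0,0,0,0,0,0,0,0,0,0,0,0,0,0,0,0,0,0,0,0,0,0,0,0,0,0,0,0,0,0,0,0,0,0,0,0,0,0,0,0,0,0,0,0,0,0,0,0,0,0,0,0,0,0,0,0,0,0,0,0,0,0,0]
}}

```text
clock: 18.35
tool_pos: [0.4982, -0.2817, 0.3703]
tool_rot: [-0.0, 0.79, 0.613, -0.0]
ft_force: [-0.8, -0.0, -0.3]
finger_gap: 0.989
finger_force: 0.0
```

Released. I'll retreat straight up and check.

Call:
{"api": "arm_command", "payload": {
  "commands": [0,0,-0.5,0,0,0,0,0,0,-1,0,0,0,0,0,0,-2,0,0,0,0,0,0,-2,0,0,0,0,0,0,-3,0,0,0,0,0,0,-3,0,0,0,0,0,0,-3,0,0,0,0,0,0,-3,0,0,0,0,0,0,0,0,0,0,0]
}}

```text
clock: 19.25
tool_pos: [0.4981, -0.2815, 0.5504]
tool_rot: [0.003, 0.79, 0.613, 0.001]
ft_force: [0.1, -0.0, 0.5]
finger_gap: 0.999
finger_force: 0.0
```

```bash
python3 - <<'E'
from plan import *
bar=np.array([.4982,-.2817,.2035])
s=snap("scene");f=s["frame"][:,:,::-1]
x0,y0,k=165,120,6
a=cv2.resize(f[y0:y0+100,x0:x0+110],None,fx=k,fy=k,interpolation=cv2.INTER_CUBIC)
a=cv2.convertScaleAbs(a,alpha=1.3)
C=lambda P:((proj(s,P)-[x0,y0]+.5)*k-.5).astype(int)
W=Ro.from_euler('z',BY)
th=np.linspace(0,2*np.pi,60)
for z,r in((.0,.046),(.125,.056)):
    cv2.polylines(a,[C(np.array([FREE+W.apply([r*np.cos(t),r*np.sin(t),z]) for t in th]))],True,(0,0,255),1)
for P in C(np.array([FREE+W.apply([.076,y,.133]) for y in(-.017,.017)])): cv2.circle(a,tuple(map(int,P)),4,(0,255,0),1)
cv2.imwrite("pics/c4.png",a)
E
```

```text
(no output)
```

View pics/c4.png

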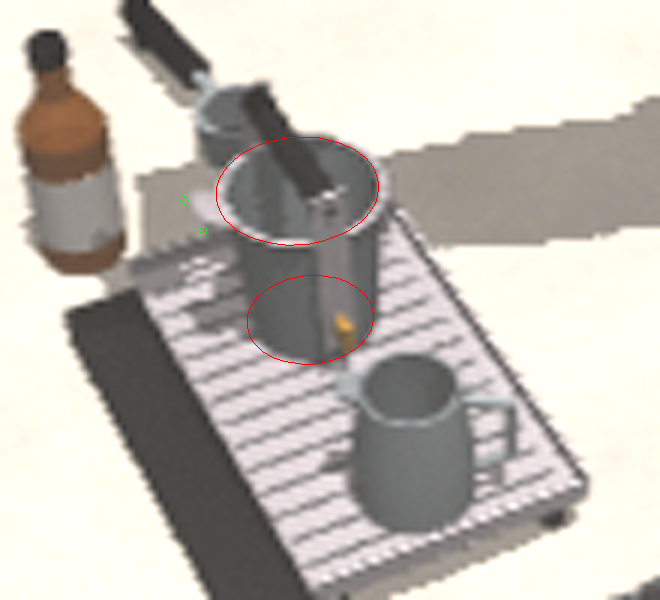

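The pail stands flat on the free half. Its rim and foot sit close to the prediction (rim about 10 px right in the 6x crop, a few mm), the lip faces the trough at (205,210), and the jug is untouched. The arm is clear, so I'll hand in.

```bash
python3 -c "
from bench import env
print(env.hand_in())"
```

```text
the job is handed in; nothing more can be done
None
```

The pail is off the stand and set down gently, upright and released, on the free half of the draining board with its lip facing out over the trough. In the last picture the milk jug looks undisturbed, and I handed the job in at about 19 s; the hand-in gave no verdict.

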